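# Slide the U-bolt round the lamp post and through its bracket

### The job

Slide the large orange-crowned U-bolt along the blue mounting board so that its two legs pass on either side of the short grey lamp post and through both holes of the bracket behind it. Push it fully home, until its crown rests against the post, and leave it lying flat there; do not disturb the other things on the bench.

Things in the scene. Friction and masses are not known exactly. Their poses are not given: they have to be found in the camera images.
- bracket: Fixed blue mounting board, 12 mm thick, with a post and a bracket on it; position and yaw vary. Origin on the post's axis at bench level. x points from post to bracket (the way the U-bolt is pushed), y along the bracket, z up. The board reaches x -290 to +28, y -200 to +200 mm. Bracket: upright aluminium plate, front face at x = +30 mm, 8 mm thick, 110 mm wide, top 62 mm above the bench.
- post_top (a point): Centre of the top of the post, a grey upright cylinder 44 mm in diameter on the board, in front of the bracket; its top is 66 mm above the bench
- hole_left (a point): Centre of the mouth, in the plate's front face, of the bracket's hole at +y: a round through hole, 18 mm in diameter, 34 mm to the side of the post's axis, 18 mm above the bench, slightly chamfered. Ribs 5 mm thick stand behind the plate in its middle and at both ends
- hole_right (a point): The same for the hole at -y, 68 mm from the other
- ubolt: The large U-bolt: loose, 0.2 to 0.35 kg, 12 mm round bar, straight crown covered in orange plastic, steel legs. Lies flat on the board before the post, legs roughly towards the bracket; slides when pushed (1 to 3 N). Origin in the middle of the crown on the bar's centre line, 6 mm above the board. x along the legs towards their ends, y across them, z up. Centre of mass about 36 mm along x.
- crown_outer (a point): Middle of the crown's outer face, the place to push, 6 mm behind the origin. The U-bolt is 80 mm wide outside and 56 mm between its legs. Fully home, the crown's inner face touches the post, so this point is 34 mm from the post's axis, and the leg ends stand 32 mm out behind the plate
- leg_end_left (a point): Rounded end of the U-bolt's leg at its +y side, on the bar's centre line: 98 mm along x and 34 mm along y from the U-bolt's origin
- leg_end_right (a point): The same for the leg at its -y side
- small_ubolt: Bystander: a smaller, all-steel U-bolt, 46 mm wide and 75 mm long, 10 mm bar, lying on the board beside the post; too small for the post. Origin in the middle of its crown, on the bar's centre line
- spanner: Bystander: open-ended spanner, 140 mm long, lying on the board beside the post, on either side (it and the small U-bolt may change places). Origin under the middle of its length
- specimen_jar: Bystander: white jar with a red cap, 60 mm in diameter, 80 mm tall, on the bench. Origin under its centre
- wash_bottle: Bystander: white bottle with a blue cap, 66 mm in diameter, 170 mm tall. Origin under its centre
- tip_rack: Bystander: yellow pipette-tip rack, 120 x 85 x 60 mm, at the left. Origin under its centre
- beaker: Bystander: white cup, 72 mm in diameter, 90 mm tall, on the bench at the left. Origin under its centre
Things that resemble listed ones, but are neither listed nor needed, are in the scene too. Leave any purple look-alike of the ubolt alone.

How it is judged:
At the end, for the whole second after the job is handed in: The large U-bolt lies flat at the height of the holes with both legs through the bracket's holes, their ends at least 17 mm out behind the plate; its crown is within 7 mm of the post, its middle within 9 mm sideways of the post's axis, square to within 0.15 rad, at rest and let go (x of ubolt in the frame of bracket between -0.035 and -0.02 m and y of ubolt in the frame of bracket between -0.009 and 0.009 m and angle between the x axis of ubolt and the x axis of bracket, either way round below 0.15 rad and x of each of leg_end_left, leg_end_right in the frame of bracket above 0.055 m and z of leg_end_left in the frame of bracket between 0.01 and 0.027 m and z of leg_end_right in the frame of bracket between 0.01 and 0.027 m and z of ubolt in the frame of bracket between 0.01 and 0.027 m and linear speed of ubolt below 0.01 m/s); the robot touches nothing.
It fails at once if the smaller U-bolt or the spanner is moved by more than 30 mm (distance of any of small_ubolt, spanner from where it was at the start of the episode above 0.03 m).
It fails at once if the jar, bottle, tip rack or cup is moved by more than 30 mm (distance of any of specimen_jar, wash_bottle, tip_rack, beaker from where it was at the start of the episode above 0.03 m).
It also fails if it takes over 51 s, if anything falls off the work surface, if the arm or the gripper's body presses on something with over 40 N, if the wrist force passes 120 N, or if a joint passes its speed limit or range.

### The arm

A 6-joint arm with a two-finger parallel gripper is mounted at the origin on the work surface. World frame = base frame: x ahead of the robot, y to its left, z up, the work surface at z = 0. Lengths are in m, angles in rad, forces in N, time in s.
With the tool pointing down it reaches from about 0.375 to 0.925 m from the base axis. Payload 5.7 kg.
Tool frame: the origin (TCP) lies midway between the tips of the shut fingers; the grasp point (between the pads) lies 19 mm behind it; z points along the fingers, y is the line along which they close (so a half turn about z gives the same grasp; the last joint's range is limited). The gripper opens to 85 mm and grips with 20 to 120 N. Pads are 22 mm wide; open, the fingers measure 114 mm over their backs; the gripper's body (76 mm by 85 mm) begins 54 mm behind the grasp point. The pads swing forward as they close: fully open they stand 13 mm farther back than shut.
Start: joints at [1.059, 0.359, 1.51, -0, 1.272, -0.115], TCP at [0.232, 0.553, 0.207] pointing down, gripper open.
Joint ranges: [-2.97, 2.97], [-1.01, 2.36], [0.21, 2.38], [-0.96, 4.11], [0.2, 2.71], [-2.98, 2.98]. Speed limits (rad/s): [2.39, 2.39, 3.14, 3.14, 3.14, 3.14].

### API

Orientations are given as a rotation vector (axis times angle).
In Python, from station import bot gives the robot as it stands. The module is installed in compiled form; this text tells all that it offers.
- The arm moves only by the tool step_arm, never from a script. Its argument "plan" is a list that holds one entry, the list of rows, each a list of 7 numbers: the turn, a rotation vector about the tool's x, y, z in rad, then the shift along the tool's x, y, z in m, then the opening in per cent of the stroke, from 0 (shut) to 100 (fully open). A call has 1 to 5 rows; each row shifts and turns the commanded pose from where the row before left it, along the tool's axes as they then stand; what a row does not reach is not made up. A row lasts 1/12 s, in which the tool goes at most 41.7 mm and 7.16 degrees, less where a joint would pass 70% of its speed; a pose out of reach is approached as far as the arm can. A call is refused whole if a number of a shift passes 0.0417 or a number of a turn 0.125, either way. A call with a gripper value outside its range is refused whole. The fingers move at their own pace and stop on an object; "force" is the grip in N (left out, the last holds). Time passes only in rows, so rows that do not move let the fingers close. It gives the time, the measured TCP pose, the force, the opening and the grip force at its end, in the units of the state.
- bot.state(): the state, without advancing time (a new reading comes with each control period).
- bot.camera(name): name is "scene" or "top"; returns the picture (400x640x3 uint8, red, green, blue); there is no depth.
- bot.camera_info(name): a dict with "intrinsics" (3x3 intrinsics, pixels), "k1" (the pictures are not rectified: a ray, as slopes to the right and down, at radius r is drawn at 1 + k1 r^2 times it, then the intrinsics apply), "pose" (4x4, takes a point from camera to world coordinates). Camera axes: x right, y down, z forward; pixel columns grow to the right and rows downward; lengths in m; the calibration is good to about 2 mm. A picture is of the moment at which its call begins. camera_info takes no time and is no camera call.
- bot.hand_in(): hands the job in; it is judged then, once.
The state is a dict: "time_s": time; "joints": joint angles; "joint_vel": joint speeds; "tau": joint torques, N m; "eef_pos": TCP position; "orientation": TCP orientation; "contact_force": force on the tool from outside, world axes, zero at the start; "torque": the same for the moment, N m; "grip_width": finger opening in m; "grasp_force": force on a finger pad.
Only numpy, scipy, OpenCV 4.12 (cv2) and the standard library are available. Lean on these libraries where they do the work, as an engineer would, in place of code of your own. Each camera call takes 0.05 s, during which the arm holds its last target. There are 200 camera calls.

## Working session

There is one attempt and no reset: what is moved stays moved. The work goes in short steps, Python scripts to look and compute and a tool call to move; the robot and the scene stay as the last step left them, time stands still between calls to the robot, and variables do not carry over. Pictures are saved under pics/ and viewed, at most 10 in all, crops included, and the job is handed in when it is done.

Besides the shell and the picture viewer there is one more tool, called as name(argument=value, ...), one argument or row to a line, values as JSON. step_arm: Moves the arm, as the interface text tells. Its arguments: {"type":"object","properties":{"plan":{"type":"array"},"force":{"type":"number"}},"required":["plan"]}

```bash
mkdir -p pics
cat > h.py <<'E'
import numpy as np, cv2
from station import bot
def snap(n,f):
    im=bot.camera(n); cv2.imwrite('pics/'+f,im[:,:,::-1]); return im
def pix2ray(n,uv):
    c=bot.camera_info(n);K=np.array(c["intrinsics"]);T=np.array(c["pose"])
    p=cv2.undistortPoints(np.array(uv,float).reshape(-1,1,2),K,np.array([c["k1"],0,0,0,0.]))[:,0]
    d=np.c_[p,np.ones(len(p))]@T[:3,:3].T
    return T[:3,3],d
def onz(n,uv,z):
    o,d=pix2ray(n,uv); return o+d*((z-o[2])/d[:,2])[:,None]
def proj(n,P):
    c=bot.camera_info(n);T=np.linalg.inv(np.array(c["pose"]))
    q=np.atleast_2d(P)@T[:3,:3].T+T[:3,3]
    return cv2.projectPoints(q.reshape(-1,1,3),np.zeros(3),np.zeros(3),np.array(c["intrinsics"]),np.array([c["k1"],0,0,0,0.]))[0][:,0]
E
python3 - <<'E'
from h import *
for n in("scene","top"):
    snap(n,n+'0.png'); c=bot.camera_info(n); print(n,np.round(c["intrinsics"],1).tolist(),c["k1"],np.round(c["pose"],3).tolist())
s=bot.state(); print(s)
E
```

```text
scene [[410.6, 0.0, 313.8], [0.0, 410.6, 192.8], [0.0, 0.0, 1.0]] -0.030218541015662723 [[0.334, 0.648, -0.685, 1.46], [0.942, -0.222, 0.25, -0.293], [0.009, -0.729, -0.685, 0.911], [0.0, 0.0, 0.0, 1.0]]
top [[416.8, 0.0, 320.9], [0.0, 416.8, 193.0], [0.0, 0.0, 1.0]] 0.023944729146958218 [[-0.026, -0.991, 0.133, 0.449], [-1.0, 0.026, -0.006, 0.012], [0.003, -0.133, -0.991, 1.18], [0.0, 0.0, 0.0, 1.0]]
{'time_s': 0.1, 'joints': array([ 1.05889118e+00,  3.59403197e-01,  1.51134923e+00, -1.06861743e-06,
        1.27250983e+00, -1.15105748e-01]), 'joint_vel': array([-0.00102617, -0.00117497, -0.00137135, -0.00083098, -0.00084296,
       -0.00012935]), 'tau': array([ 2.43216309e-04, -5.28657281e+01, -2.79350120e+01,  2.24099659e-05,
        5.05311458e-03,  2.98824568e-05]), 'eef_pos': array([0.23156186, 0.55279015, 0.20634589]), 'orientation': array([-6.19108058e-01, -3.07946011e+00,  2.49486778e-03]), 'contact_force': array([-0.25804604,  0.55847793,  0.37468148]), 'torque': array([-0.00305172,  0.01006016,  0.01594961]), 'grasp_force': 0.0, 'grip_width': 0.08542580787645808}
```

View pics/scene0.png

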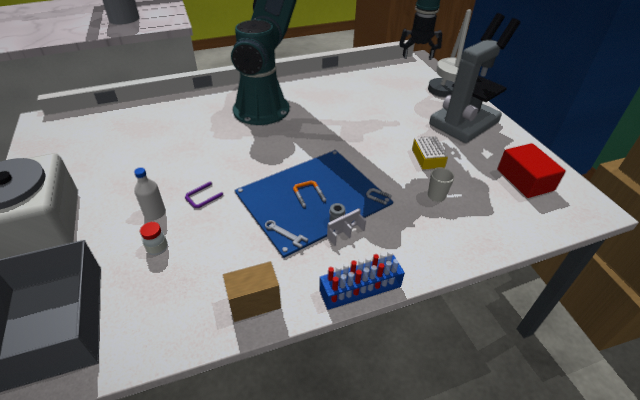

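View pics/top0.png

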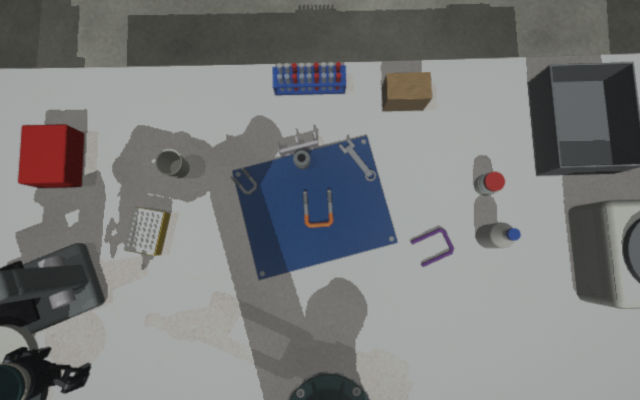

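The top view shows the blue board at about (315,205), with the orange-crowned U-bolt on it: crown at about (318,223), legs pointing up. The post is at (302,158) with the bracket behind it at (298,142). The spanner is at (358,160), the small steel U-bolt at (244,180), and the purple look-alike is off the board at (435,245).
There are three candidates for the U-bolt: (318,215) orange crown on the board, (435,245) purple and (244,180) small steel. The first fits, because it is large, orange-crowned and lies before the post. I'll measure it and confirm in a crop.

Run:
```python
from h import *
im=cv2.imread('pics/top0.png'); hsv=cv2.cvtColor(im,cv2.COLOR_BGR2HSV)
b=cv2.inRange(hsv,(100,120,50),(125,255,255)); b[:100]=0;b[300:]=0;b[:,:220]=0;b[:,400:]=0
b=cv2.morphologyEx(b,cv2.MORPH_OPEN,np.ones((3,3)))
pts=np.argwhere(b)[:,::-1]
P=onz("top",pts,0.012)
r=cv2.minAreaRect(P[:,:2].astype(np.float32)*1000); print("board",r); box=cv2.boxPoints(r); print(box)
o=cv2.inRange(hsv,(5,150,120),(20,255,255)); o[:180]=0;o[250:]=0;o[:,:280]=0;o[:,350:]=0
po=np.argwhere(o)[:,::-1]; print(len(po),po.min(0),po.max(0))
PO=onz("top",po,0.018)[:,:2]; print("orange",PO.mean(0)); print(cv2.minAreaRect(PO.astype(np.float32)*1000))
cv2.imwrite('pics/crop1.png',cv2.resize(im[115:265,225:405],None,fx=4.2,fy=4,interpolation=cv2.INTER_CUBIC))
s=cv2.imread('pics/scene0.png')
cv2.imwrite('pics/crop2.png',cv2.resize(s[145:255,280:400],None,fx=5,fy=5,interpolation=cv2.INTER_CUBIC))
```

```text
board ((570.342041015625, 25.401397705078125), (312.19378662109375, 390.96697998046875), 13.521958351135254)
[[ 372.8645   178.9679 ]
 [ 464.27966 -201.16162]
 [ 767.8196  -128.1651 ]
 [ 676.4044   251.96442]]
107 [305 214] [332 226]
orange [0.52378572 0.0141    ]
((528.1685180664062, 13.421941757202148), (29.479305267333984, 75.72338104248047), 3.0781922340393066)
```

View pics/crop1.png

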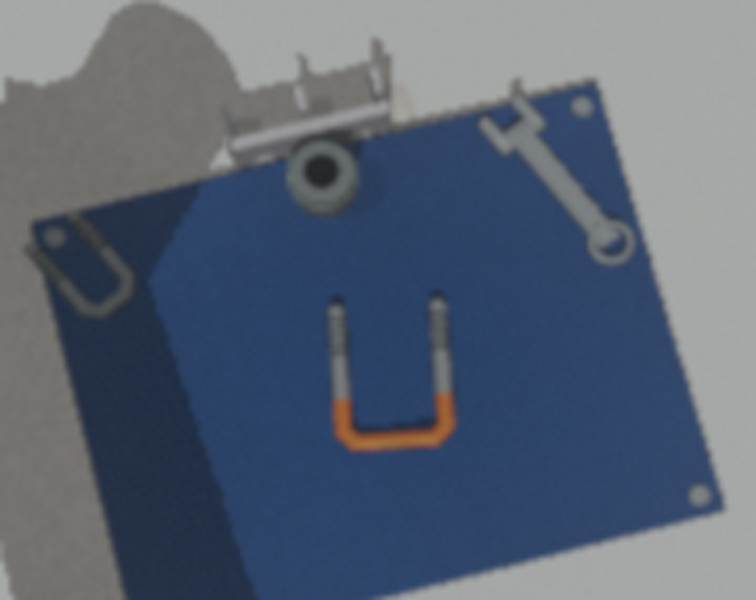

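View pics/crop2.png

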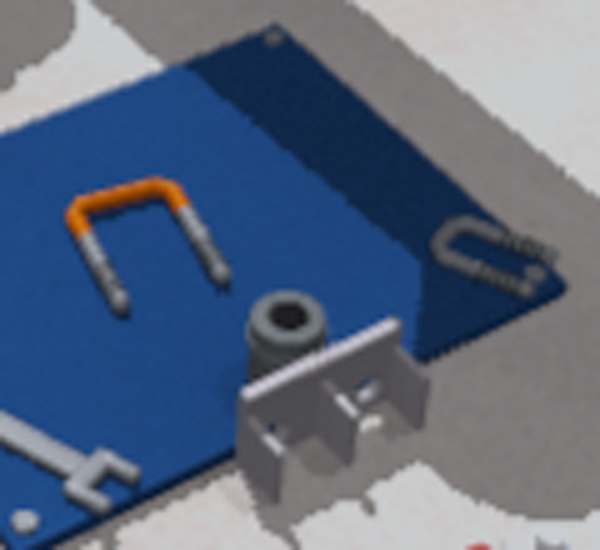

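The crops confirm the target is the orange-crowned U-bolt at top (318,215), with open legs towards the post. Its crown runs from crop (348,448) to (445,446) and its leg ends are at (336,300) and (437,298). Next I'll measure exact poses.

```bash
cat > meas.py <<'E'
from h import *
def line_axis(P): 
    v=cv2.fitLine(P.astype(np.float32),cv2.DIST_HUBER,0,.01,.01).ravel(); return v
def umask(im,cam,roi):
    hsv=cv2.cvtColor(im,cv2.COLOR_BGR2HSV); u0,v0,u1,v1=roi
    m=cv2.inRange(hsv,(95,110,0),(130,255,255))==0
    k=np.zeros_like(m); k[v0:v1,u0:u1]=m[v0:v1,u0:u1]
    n,l,st,_=cv2.connectedComponentsWithStats(k.astype(np.uint8)); i=1+st[1:,4].argmax()
    return np.argwhere(l==i)[:,::-1]
def ufit(cam,im,roi):
    p=umask(im,cam,roi); P=onz(cam,p,.018)[:,:2]
    r=cv2.minAreaRect((P*1000).astype(np.float32)); b=cv2.boxPoints(r)
    return p,P,r
E
python3 - <<'E'
from meas import *
for cam,f,roi in(("top","pics/top0.png",(290,180,350,235)),("scene","pics/scene0.png",(288,174,331,211))):
    p,P,r=ufit(cam,cv2.imread(f),roi)
    print(cam,len(p),p.min(0),p.max(0),"rect",np.round(r[0],1),np.round(r[1],1),round(r[2],2))
    ang=r[2] if r[1][0]>r[1][1] else r[2]-90
    a=np.radians(ang); ex=np.array([np.cos(a),np.sin(a)]); 
    if ex[0]<0: ex=-ex
    c=np.array(r[0])/1000; L=max(r[1])/1000
    print(" yaw",np.degrees(np.arctan2(ex[1],ex[0])),"crown_outer",c-ex*L/2,"origin",c-ex*(L/2-.006))
print("post top view",onz("top",[[301.5,157.8]],.066))
s=cv2.imread('pics/scene0.png'); 
# scene: post top centre from crop2 (288,316)/5
print("post scene",onz("scene",[[280+288/5,145+316/5]],.066))
# top edge of plate: top view (232,145)-(388,102) crop; scene (242,397)-(398,322)
for cam,q in(("top",[[225+232/4.2,115+145/4],[225+388/4.2,115+102/4]]),("scene",[[280+242/5,145+397/5],[280+398/5,145+322/5]])):
    E=onz(cam,q,.062)[:,:2]; d=E[0]-E[1]; print(cam,E,np.linalg.norm(d),E.mean(0),np.degrees(np.arctan2(-d[0],d[1])))
# board edges by line fits per side
im=cv2.imread('pics/top0.png'); hsv=cv2.cvtColor(im,cv2.COLOR_BGR2HSV)
b=cv2.inRange(hsv,(100,110,40),(125,255,255)); b[:125]=0;b[285:]=0;b[:,:225]=0;b[:,:]=b;b[:,402:]=0
b=cv2.morphologyEx(b,cv2.MORPH_OPEN,np.ones((3,3)))
P=onz("top",np.argwhere(b)[:,::-1],.012)[:,:2]
h=cv2.convexHull((P*1000).astype(np.float32)); print("board",cv2.minAreaRect(h)); print(np.round(cv2.approxPolyDP(h,15,True)[:,0]))
E
```

```text
top 510 [303 189] [333 228] rect [561.8  14.5] [108.3  82.9] 2.57
 yaw 2.5676281452178955 crown_outer [0.50768341 0.01206363] origin [0.51367739 0.01233242]
scene 275 [293 180] [325 207] rect [559.8  16.7] [111.   83.5] 3.0
 yaw 2.9967615604400635 crown_outer [0.50436434 0.01381013] origin [0.51035614 0.0141238 ]
post top view [[0.69634542 0.05530603 0.066     ]]
post scene [[0.69874388 0.05795418 0.066     ]]
top [[0.71703994 0.11335525]
 [0.74467636 0.01077023]] 0.10624244778750433 [0.73085815 0.06206274] 15.077537253742747
scene [[0.74579637 0.01151935]
 [0.72049848 0.11819836]] 0.10963755190891931 [0.73314743 0.06485885] -166.6592968271152
board ((570.2730712890625, 25.6654052734375), (313.3622741699219, 392.9077453613281), 13.325244903564453)
[[ 744. -134.]
 [ 760.  -98.]
 [ 712.  107.]
 [ 657.  236.]
 [ 396.  184.]
 [ 381.  148.]
 [ 460. -181.]
 [ 493. -194.]]
```

Measured poses agree across both views and with the sizes given:

| Thing | Position (m) | Yaw |
|---|---|---|
| Post | (0.6975, 0.0565) | bracket 13.4° |
| U-bolt origin | (0.515, 0.0134) | 2.8° |

The plan is to grip the crown with the fingers closing along the U's x, align it and insert most of the way. I then let go and push the last part with shut fingers.

step_arm(
  plan=[
    [[0, 0, 0.125, 0, 0, 0, 45], [0, 0, 0.125, 0, 0, 0, 45], [0, 0, 0.125, 0, 0, 0, 45], [0, 0, 0.125, 0, 0, 0, 45], [0, 0, 0.125, 0, 0, 0, 45]],
  ],
  force=30,
)

```text
time_s: 0.52
eef_pos: [0.2317, 0.5529, 0.2065]
orientation: [1.545, 2.736, -0.002]
contact_force: [-0.0, -0.4, 1.1]
grip_width: 0.0385
grasp_force: 0.0
```

step_arm(
  plan=[
    [[0, 0, 0.125, 0, 0, 0, 45], [0, 0, 0.125, 0, 0, 0, 45], [0, 0, 0.125, 0, 0, 0, 45], [0, 0, 0.125, 0, 0, 0, 45], [0, 0, 0, 0, 0, 0, 45]],
  ],
)

```text
time_s: 0.93
eef_pos: [0.2317, 0.553, 0.2066]
orientation: [2.171, 2.27, -0.002]
contact_force: [-0.1, -1.0, -0.3]
grip_width: 0.0388
grasp_force: 0.0
```

step_arm(
  plan=[
    [[0, 0, 0, -0.0345, 0.016, 0, 45], [0, 0, 0, -0.0345, 0.016, 0, 45], [0, 0, 0, -0.0345, 0.016, 0, 45], [0, 0, 0, -0.0345, 0.016, 0, 45], [0, 0, 0, -0.0345, 0.016, 0, 45]],
  ],
)

```text
time_s: 1.35
eef_pos: [0.3204, 0.3833, 0.2069]
orientation: [2.16, 2.281, -0.001]
contact_force: [0.7, 0.2, 0.1]
grip_width: 0.0384
grasp_force: 0.0
```

step_arm(
  plan=[
    [[0, 0, 0, -0.0345, 0.016, 0, 45], [0, 0, 0, -0.0345, 0.016, 0, 45], [0, 0, 0, -0.0345, 0.016, 0, 45], [0, 0, 0, -0.0345, 0.016, 0, 45], [0, 0, 0, -0.0345, 0.016, 0, 45]],
  ],
)

```text
time_s: 1.77
eef_pos: [0.4089, 0.2149, 0.2071]
orientation: [-2.161, -2.28, 0.0]
contact_force: [0.8, 0.1, 0.4]
grip_width: 0.0381
grasp_force: 0.0
```

step_arm(
  plan=[
    [[0, 0, 0, -0.0345, 0.016, 0, 45], [0, 0, 0, -0.0345, 0.016, 0, 45], [0, 0, 0, -0.0345, 0.016, 0, 45], [0, 0, 0, -0.0345, 0.016, 0, 45], [0, 0, 0, -0.0345, 0.016, 0, 45]],
  ],
)

```text
time_s: 2.18
eef_pos: [0.4973, 0.0463, 0.207]
orientation: [-2.161, -2.28, 0.0]
contact_force: [0.5, -0.6, -0.0]
grip_width: 0.0384
grasp_force: 0.0
```

step_arm(
  plan=[
    [[0, 0, 0, -0.0345, 0.016, 0, 45], [0, 0, 0, 0, 0, 0, 45], [0, 0, 0, 0, 0, 0, 45]],
  ],
)

```text
time_s: 2.43
eef_pos: [0.5153, 0.0128, 0.2068]
orientation: [-2.167, -2.275, 0.0]
contact_force: [0.1, -0.2, 1.2]
grip_width: 0.0382
grasp_force: 0.0
```

step_arm(
  plan=[
    [[0, 0, 0, 0, 0, 0.036, 45], [0, 0, 0, 0, 0, 0.036, 45], [0, 0, 0, 0, 0, 0.036, 45], [0, 0, 0, 0, 0, 0.036, 45], [0, 0, 0, 0, 0, 0.02, 45]],
  ],
)

```text
time_s: 2.85
eef_pos: [0.5111, 0.0163, 0.0399]
orientation: [-2.159, -2.276, 0.005]
contact_force: [-0.2, -0.3, -0.0]
grip_width: 0.0383
grasp_force: 0.0
```

Run:
```python
from h import *
a=snap("top","t1.png"); b=snap("scene","s1.png"); print(bot.state()["eef_pos"])
A=cv2.resize(a[165:240,275:365,::-1],(480,400),interpolation=cv2.INTER_CUBIC); B=cv2.resize(b[160:235,270:355,::-1],(320,282)); 
C=np.zeros((400,800,3),np.uint8); C[:,:480]=A; C[:282,480:]=B; cv2.imwrite("pics/c3.png",C)
```

```text
[0.51010833 0.01629817 0.03993071]
```

View pics/c3.png

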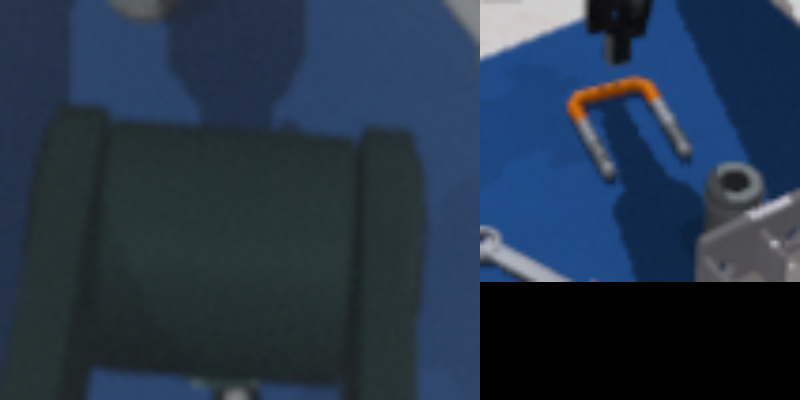

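The crop shows the gripper body covering the top view, and the scene view shows the front fingertip at crop (620,62) just above the crown at (620,88). I'll project the expected fingertip there to check the alignment.

Run:
```python
from h import *
from scipy.spatial.transform import Rotation as R
s=bot.state(); r=R.from_rotvec(s["orientation"]).as_matrix(); p=s["eef_pos"]; print(p,np.round(r,3).tolist(),s["grip_width"],s["contact_force"])
for y in(.019,.0335,-.019):
  for z in(-.008,0): print(y,z,(proj("scene",p+r[:,1]*y+r[:,2]*z)-[270,160])*[320/85,282/75]+[480,0])
print("crown", (proj("scene",[[.515,.0134,.024]])-[270,160])*[320/85,282/75]+[480,0])
im=cv2.imread("pics/s1.png"); cv2.imwrite("pics/c4.png",cv2.resize(im[140:230,270:360],(720,600),interpolation=cv2.INTER_CUBIC)[:600])
```

```text
[0.51010833 0.01629817 0.03993071] [[-0.052, 0.999, -0.009], [0.999, 0.052, 0.001], [0.002, -0.009, -1.0]] 0.038547818717606146 [-0.36416967  0.06224181  0.26183267]
0.019 -0.008 [[613.75587786  72.57884507]]
0.019 0 [[613.78223825  79.59870236]]
0.0335 -0.008 [[620.14535822  83.2710329 ]]
0.0335 0 [[620.14489526  90.29774822]]
-0.019 -0.008 [[597.45178572  45.29547376]]
-0.019 0 [[597.5446751   52.29448019]]
crown [[604.34156361  83.99464066]]
```

View pics/c4.png

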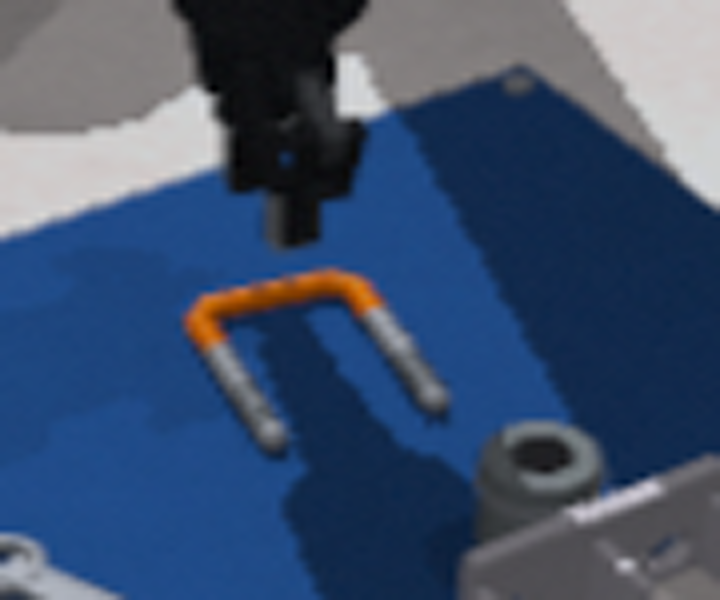

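The finger's lower end is at scene px (306.6,176). That is about 4 px above my prediction, so I'll check the TCP against the start pictures, where both fingers are visible.

Run:
```python
from h import *
from scipy.spatial.transform import Rotation as R
def mk(f,cam,p,rv,w,c,hw=30):
    r=R.from_rotvec(rv).as_matrix(); im=cv2.imread("pics/"+f); k=6
    x,y=c[0]-hw,max(c[1]-hw,0); cr=cv2.resize(im[y:y+2*hw,x:x+2*hw],None,fx=k,fy=k,interpolation=cv2.INTER_CUBIC); cr=cv2.convertScaleAbs(cr,alpha=1.8,beta=30)
    for s in(1,-1):
      for d,col in((w/2,(0,255,0)),(w/2+.0145,(0,255,255))):
        for z,rad in((0,4),(-.013,2)):
          q=proj(cam,p+r[:,1]*s*d+r[:,2]*z)[0]; cv2.circle(cr,tuple(int(t) for t in((q-[x,y]+.5)*k)),rad,col,-1)
    return cr
p0=np.array([.23156,.55279,.20635]);rv0=np.array([-.6191,-3.0795,.0025])
s=bot.state()
A=mk("scene0.png","scene",p0,rv0,.085,(420,35)); B=mk("top0.png","top",p0,rv0,.085,(55,365))
C=mk("s1.png","scene",s["eef_pos"],s["orientation"],.0385,(310,178))
B=cv2.resize(B,(360,360))
V=np.hstack([cv2.resize(t,(266,266)) for t in(A,B,C)]); cv2.imwrite("pics/c5.png",V)
```

```text
(no output)
```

View pics/c5.png

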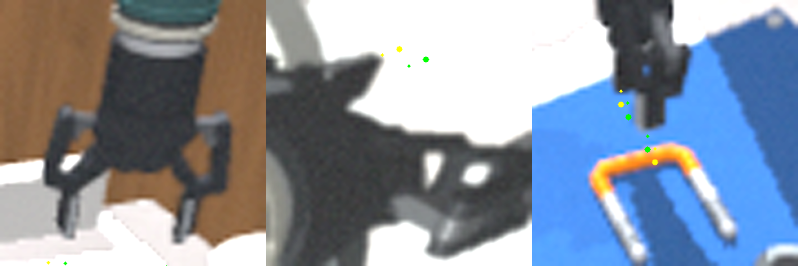

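In both views the fingertips appear about 20 mm higher than nominal for the TCP, so I'll trust close-up checks over the nominal height. Next I correct x and y, go down carefully and look again.

step_arm(
  plan=[
    [[0, 0, 0, -0.003, 0.0045, 0.005, 45], [0, 0, 0, 0, 0, 0.005, 45], [0, 0, 0, 0, 0, 0.004, 45], [0, 0, 0, 0, 0, 0, 45], [0, 0, 0, 0, 0, 0, 45]],
  ],
)

```text
time_s: 3.37
eef_pos: [0.5197, 0.0118, 0.0298]
orientation: [2.165, 2.275, 0.001]
contact_force: [-1.0, 0.4, -1.0]
grip_width: 0.0384
grasp_force: 0.0
```

Run:
```python
from h import *
b=snap("scene","s2.png"); a=snap("top","t2.png"); s=bot.state(); print(s["eef_pos"],s["orientation"],s["contact_force"],s["joints"])
f=lambda im,x,y,w,h:cv2.convertScaleAbs(cv2.resize(im[y:y+h,x:x+w,::-1],(400,400),interpolation=cv2.INTER_CUBIC),alpha=1.6,beta=20)
cv2.imwrite("pics/c6.png",np.hstack([f(b,280,155,50,50),f(a,280,170,80,80)]))
```

```text
[0.51968854 0.01169204 0.02977565] [2.16561071e+00 2.27457319e+00 9.62565108e-04] [0.03069559 0.43890648 0.55554932] [-1.10369179e-01  4.78557033e-01  1.86172497e+00 -1.33033522e-04
  8.00173017e-01 -1.59346879e-01]
```

View pics/c6.png

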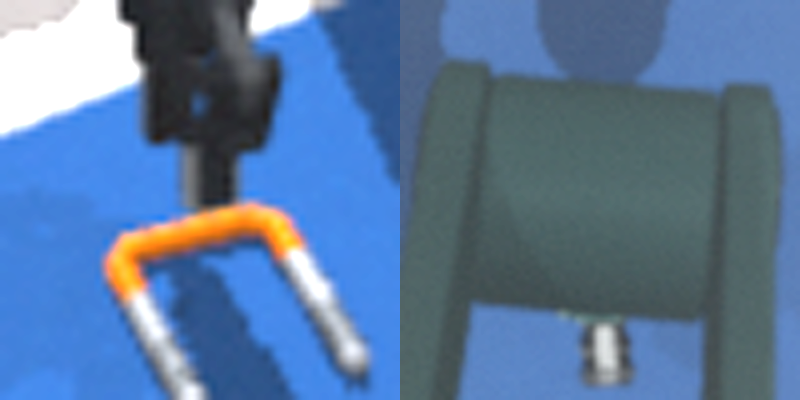

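The finger's lower end is now at scene px (306,181), at the crown's rear edge in the image, so it is still above and in front of the bar, and nothing is touching. I'll centre it and go lower while watching the force.

step_arm(
  plan=[
    [[0, 0, 0, 0.0015, -0.005, 0.002, 45], [0, 0, 0, 0, 0, 0.004, 45], [0, 0, 0, 0, 0, 0.003, 45], [0, 0, 0, 0, 0, 0.003, 45], [0, 0, 0, 0, 0, 0, 45]],
  ],
)

```text
time_s: 3.88
eef_pos: [0.5137, 0.0131, 0.0164]
orientation: [-2.166, -2.275, 0.001]
contact_force: [-0.3, -0.3, -0.5]
grip_width: 0.0381
grasp_force: 0.0
```

Run:
```python
from h import *
b=snap("scene","s3.png"); s=bot.state(); print(s["eef_pos"],s["orientation"],s["contact_force"])
hsv=cv2.cvtColor(b,cv2.COLOR_RGB2HSV)
for v in range(172,200): print(v,''.join('O' if (5<=hsv[v,u,0]<=22 and hsv[v,u,1]>130) else 'B' if 95<hsv[v,u,0]<130 and hsv[v,u,1]>120 and hsv[v,u,2]>75 else 'b' if 95<hsv[v,u,0]<130 and hsv[v,u,1]>120  else 'k' if hsv[v,u,2]<60 else '.' for u in range(288,332)))
```

```text
[0.51379148 0.01303117 0.01661768] [-2.16590260e+00 -2.27462594e+00  1.08222844e-03] [ 0.08748052 -0.46595251  0.3858794 ]
172 BBBBBBBBBBkkkkkkkkkkkkkkkbBBBBBBBBBBBBBBBBBB
173 BBBBBBBBBBbkkkkkkkkkkkkkkBBBBBBBBBBBBBBBBBbB
174 BBBBBBBBBBbkbbbkkkkkkkkkkBBBBBBBBBBBBBBBBBBB
175 BBBBBBBBBBBBBBBkkkkkkkkkbBBBBBBBBBBBBBBBBBBB
176 BBBBBBBBBBBBBBB.kkkkkkBBBBBBBBBBBBBBBBBBBBBB
177 BBBBBBBBBBBBBBB.kkkkkBBBBBBBBBBBBBBBBBBBBBBB
178 BBBBBBBBBBBBBBB.kkkkkBBBBBBBBBBBBBBBBBBBBBBB
179 BBBBBBBBBBBBBBB.kkkkkBBBBBBBBBBBBBBBBBBBBBBb
180 BBBBBBBBBBBBBBB.kkkkk....BBBBBBBBBBBBBBBBBBb
181 BBBBBBBBBBBBBBB.kkkkkOOOOO..BBBBBBBBBBBBBBBB
182 BBBBBBBBBBBBBB..kkkkOOOOOOOO.BBBBBBBBBBBBBBB
183 BBBBBBBBB.....OO.OOOOOOOOOOO.BBBBBBBBBBBBBBB
184 BBBBBBB.OOOOOOOOOOOOOO...OOOO.BBBBBBBBBBBBBB
185 BBBBBB.OOOOOOOOOOO...bbbb.OOOO.BBBBBBBBBBBBB
186 BBBBB.OOOOOOOO...bbbbBBBBBOO...BBBBBBBBBBBBB
187 BBBBB.OOOO...bbbBBBBBBBBBB.....BBBBBBBBBBBBB
188 BBBBBOOOO.bbBBbBBBBBBBBBBBB.....BBBBBBBBBBBB
189 BBBBB.OOOObBBbBbbbBBBBBBBBBB.....BBBBBBBBBBB
190 BBBBB.OOOO.BBbbbbbbbBBBBBBBB......BBBBBBBBBB
191 BBBBBB.OO..BBbbbbbbBbBBBBBBBB.....BBBBBBBBBB
192 BBBBBB.....BBBbbbbBBBBBBBBBBBB....BBBBBBBBBB
193 BBBBBBB.....BBbbbBBBBBBBBBBBBB.....BBBBBBBBB
194 BBBBBBBB....BBbBbBBBbbbBBBBBBBB....BBBBBBBBB
195 BBBBBBBB.....BBBbbBbbbBbBBBBBBBB....BBBBBBBB
196 BBBBBBBBB.....BbBbBbBBbbbBBBBBBB.....BBBBBBB
197 BBBBBBBBB.....bbBBBbbbBBbBBBBBBBB....BBBBBBB
198 BBBBBBBBBB.....bBBbBBBbbBBBBBBBBB.....BBBBBB
199 BBBBBBBBBB......BBBbbbbBBBBBBBBBBb....BBBBBB
```

step_arm(
  plan=[
    [[0, 0, 0, 0, 0, 0.002, 45], [0, 0, 0, 0, 0, 0.002, 45], [0, 0, 0, 0, 0, 0, 45]],
  ],
)

```text
time_s: 4.18
eef_pos: [0.514, 0.013, 0.0128]
orientation: [-2.166, -2.275, 0.001]
contact_force: [-0.6, -0.2, 0.7]
grip_width: 0.0384
grasp_force: 0.0
```

Run:
```python
from h import *
from scipy.spatial.transform import Rotation as R
t=cv2.imread("pics/top0.png"); s0=cv2.imread("pics/scene0.png")
s=bot.state(); print(s["eef_pos"],s["contact_force"])
p0=np.array([.23156,.55279,.20635]);r=R.from_rotvec([-.6191,-3.0795,.0025]).as_matrix()
k=6
def ann(im,cam,x,y,w,h):
    c=cv2.convertScaleAbs(cv2.resize(im[y:y+h,x:x+w],None,fx=k,fy=k,interpolation=cv2.INTER_CUBIC),alpha=1.8,beta=30)
    for z,col in((0,(0,0,255)),(-.013,(0,160,255)),(-.073,(255,0,255))):
        for d in(-.057,-.0425,0,.0425,.057):
            q=proj(cam,p0+r[:,1]*d+r[:,2]*z)[0]; cv2.circle(c,tuple(int(v) for v in((q-[x,y]+.5)*k)),3,col,-1)
    return c
A=ann(s0,"scene",385,0,65,75);B=ann(t,"top",30,330,65,65)
V=np.zeros((450,780,3),np.uint8);V[:450,:390]=A;V[:390,390:]=B;cv2.imwrite("pics/c7.png",V)
```

```text
[0.51401986 0.01298977 0.01275688] [-0.63324817 -0.20623851  0.70714676]
```

View pics/c7.png

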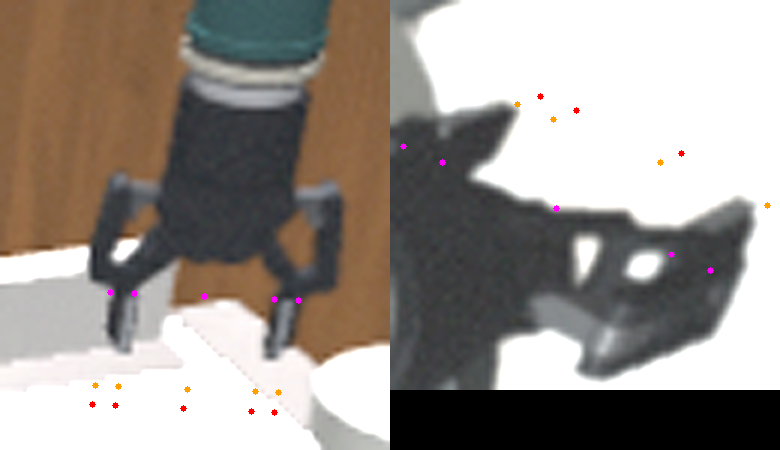

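The start views show the whole gripper drawn about 20–30 mm above the nominal pose, and there is no contact yet at TCP z = 0.0128. I'll keep going down in small steps until I feel the board.

step_arm(
  plan=[
    [[0, 0, 0, 0, 0, 0.002, 45], [0, 0, 0, 0, 0, 0.002, 45], [0, 0, 0, 0, 0, 0, 45]],
  ],
)

```text
time_s: 4.43
eef_pos: [0.5139, 0.013, 0.0087]
orientation: [-2.166, -2.275, 0.001]
contact_force: [0.5, -0.4, 0.4]
grip_width: 0.0388
grasp_force: 0.0
```

```bash
cat > look.py <<'E'
from h import *
import sys
def asc(name,u0,u1,v0,v1,cam="scene"):
    b=snap(cam,name); hsv=cv2.cvtColor(b,cv2.COLOR_RGB2HSV); s=bot.state(); print(s["eef_pos"],s["contact_force"],s["grip_width"])
    for v in range(v0,v1): print(v,''.join('O' if (5<=hsv[v,u,0]<=22 and hsv[v,u,1]>130) else 'B' if 95<hsv[v,u,0]<130 and hsv[v,u,1]>120 and hsv[v,u,2]>75 else 'b' if 95<hsv[v,u,0]<130 and hsv[v,u,1]>120  else 'k' if hsv[v,u,2]<60 else '.' for u in range(u0,u1)))
E
python3 - <<'E'
from look import *
asc("s4.png",290,325,170,192)
E
```

```text
[0.51396286 0.01302364 0.00887443] [ 0.19888924 -0.37709133 -0.29009635] 0.0382530159162299
170 BBBBBBBBkkkkkkbkkkkkkkkkbBBBBBBBBBB
171 BBBBBBBBkkkkkkBbkkkkkkkkBBBBBBBBBBB
172 BBBBBBBBkkkkkkbbkkkkkkkkBBBBBBBBBBB
173 BBBBBBBBkkkkkkkkkkkkkkkbBBBBBBBBBBB
174 BBBBBBBBkkkkkkkkkkkkkkkbBBBBBBBBBBB
175 BBBBBBBBbkkkkkkkkkkkkkkBBBBBBBBBBBB
176 BBBBBBBBBbbbbkkkkkkkkkkBBBBBBBBBBBB
177 BBBBBBBBBBBBBkkkkkkkkbbBBBBBBBBBBBB
178 BBBBBBBBBBBBB.kkkkkkBBBBBBBBBBBBBBB
179 BBBBBBBBBBBBB.kkkkkBBBBBBBBBBBBBBBB
180 BBBBBBBBBBBBB.kkkkk....BBBBBBBBBBBB
181 BBBBBBBBBBBBB.kkkkkOOOOO..BBBBBBBBB
182 BBBBBBBBBBBB..kkkkkOOOOOOO.BBBBBBBB
183 BBBBBBB.......kkkkkOOOOOOO.BBBBBBBB
184 BBBBB.OOOOOOO.kkkkkk...OOOO.BBBBBBB
185 BBBB.OOOOOOOOOkkbkbbbbb.OOOO.BBBBBB
186 BBB.OOOOOOOO.k.bbbBBBBBBOO...BBBBBB
187 BBB.OOOO...bbbBBBBBBBBBB.....BBBBBB
188 BBBOOOO.bbBBBbBBBBBBBBBBB.....BBBBB
189 BBB.OOOObBbBBBbbbBBBBBBBBB.....BBBB
190 BBB.OOOO.BBbbbbbbBBBBBBBBB......BBB
191 BBBB.OO..BBbbbbbbbBBBBBBBBB.....BBB
```

Run:
```python
from h import *
for x in(.523,.533,.547):
  for z in(.012,.03): print(x,z,proj("scene",[[x,.0135,z]]))
print(proj("scene",[[.521,.0137,.018],[.509,.0137,.018],[.515,.0137,.024]]))
```

```text
0.523 0.012 [[303.86794761 186.6399102 ]]
0.523 0.03 [[303.82738308 182.50746009]]
0.533 0.012 [[304.85053301 188.61162512]]
0.533 0.03 [[304.81892887 184.47606009]]
0.547 0.012 [[306.24335517 191.40650473]]
0.547 0.03 [[306.22462586 187.26688125]]
[[303.71712236 184.86578722]
 [302.54990487 182.5325693 ]
 [303.11602725 182.31900396]]
```

step_arm(
  plan=[
    [[0, 0, 0, 0, 0, 0.002, 45], [0, 0, 0, 0, 0, 0.002, 45], [0, 0, 0, 0, 0, 0.002, 45], [0, 0, 0, 0, 0, 0, 45]],
  ],
)

```text
time_s: 4.82
eef_pos: [0.5139, 0.013, 0.0027]
orientation: [-2.166, -2.275, 0.001]
contact_force: [-0.5, 0.7, -0.1]
grip_width: 0.0385
grasp_force: 0.0
```

Run:
```python
from look import *
asc("s5.png",290,325,178,192)
```

```text
[0.51395534 0.01300937 0.00284616] [-0.90897776 -0.27882385  0.43176802] 0.038648398993610535
178 BBBBBBBBBBBBBkkkkkkkkkbBBBBBBBBBBBB
179 BBBBBBBBBBBBB.kkkkkkbBBBBBBBBBBBBBB
180 BBBBBBBBBBBBB.kkkkk....BBBBBBBBBBBB
181 BBBBBBBBBBBBB.kkkkkOOOOO..BBBBBBBBB
182 BBBBBBBBBBBB..kkkkkOOOOOOO.BBBBBBBB
183 BBBBBBB.......kkkkkOOOOOOO.BBBBBBBB
184 BBBBB.OOOOOOO.kkkkkk...OOOO.BBBBBBB
185 BBBB.OOOOOOOO.kkkkkbbbb.OOOO.BBBBBB
186 BBB.OOOOOOOO...kkbbBBBBBOO...BBBBBB
187 BBB.OOOO...bbbbbbBBBBBBB.....BBBBBB
188 BBBOOOO.bbBBBBBBBBBBBBBBB.....BBBBB
189 BBB.OOOObBbbBBbbbBBBBBBBBB.....BBBB
190 BBB.OOOO.BBbbbbbbBBBBBBBBB......BBB
191 BBBB.OO..BBbbbbbbbBBBBBBBBB.....BBB
```

step_arm(
  plan=[
    [[0, 0, 0, 0, 0, 0.002, 45], [0, 0, 0, 0, 0, 0.002, 45], [0, 0, 0, 0, 0, 0, 45]],
  ],
)

```text
time_s: 5.12
eef_pos: [0.5139, 0.013, -0.0012]
orientation: [-2.166, -2.275, 0.001]
contact_force: [-0.2, 0.0, -0.4]
grip_width: 0.0386
grasp_force: 0.0
```

Run:
```python
from look import *
asc("s6.png",290,325,180,192)
```

```text
[ 0.51394358  0.01302174 -0.00111956] [0.1034035  0.02839841 0.21625692] 0.0388449082751899
180 BBBBBBBBBBBBB.kkkkkOOO.BBBBBBBBBBBB
181 BBBBBBBBBBBBB.kkkkkOOOOO..BBBBBBBBB
182 BBBBBBBBBBBB..kkkkkOOOOOOO.BBBBBBBB
183 BBBBBBB....OO.kkkkkOOOOOOO.BBBBBBBB
184 BBBBB.OOOOOOO.kkkkkk...OOOO.BBBBBBB
185 BBBB.OOOOOOOO.kkkkkkbbb.OOOO.BBBBBB
186 BBB.OOOOOOOOk.kkkkkBBBBBOO...BBBBBB
187 BBB.OOOO...bb...bBBBBBBB.....BBBBBB
188 BBBOOOO.bbBBBBbbBBBBBBBBB.....BBBBB
189 BBB.OOOObBbBbBbbbbBBBBBBBB.....BBBB
190 BBB.OOOO.BBbbbbbbbBBBBBBBB......BBB
191 BBBB.OO..BBbbbbbbbBBBBBBBBB.....BBB
```

step_arm(
  plan=[
    [[0, 0, 0, 0, 0, 0.002, 45], [0, 0, 0, 0, 0, 0.002, 45], [0, 0, 0, 0, 0, 0, 45]],
  ],
)

```text
time_s: 5.42
eef_pos: [0.5139, 0.013, -0.0053]
orientation: [-2.166, -2.275, 0.001]
contact_force: [-0.5, 0.7, 0.4]
grip_width: 0.0384
grasp_force: 0.0
```

Run:
```python
from look import *
asc("s7.png",290,325,180,194)
```

```text
[ 0.51394566  0.0130498  -0.00513872] [-1.04258057 -0.24164498 -0.46695132] 0.03831332005561153
180 BBBBBBBBBBBBBkkkkkkkkkbBBBBBBBBBBBB
181 BBBBBBBBBBBBB.kkkkkkOOOO..BBBBBBBBB
182 BBBBBBBBBBBB..kkkkkOOOOOOO.BBBBBBBB
183 BBBBBBB...OOO.kkkkkOOOOOOO.BBBBBBBB
184 BBBBB.OOOOOOO.kkkkkk...OOOO.BBBBBBB
185 BBBB.OOOOOOOO.kkkkkkbbb.OOOO.BBBBBB
186 BBB.OOOOOOOOk.kkkkkBBBBBOO...BBBBBB
187 BBBOOOOO...b..kkkkbBBBBB.....BBBBBB
188 BBBOOOO.bbBBb...bbBBBBBBB.....BBBBB
189 BBB.OOOO.bbBBbbbbbBBBBBBBB.....BBBB
190 BBB.OOOO.BBbbbbbbbBBBBBBBB......BBB
191 BBBB.OO..BBbbbbbbbBbBBBBBBB.....BBB
192 BBBB.....BBBbbbbbbbBBBBBBBBB....BBB
193 BBBBB.....BBbbbbBBBBBBBBBBBB.....BB
```

step_arm(
  plan=[
    [[0, 0, 0, 0, 0, 0.002, 45], [0, 0, 0, 0, 0, 0.001, 45], [0, 0, 0, 0, 0, 0, 45]],
  ],
)

```text
time_s: 5.72
eef_pos: [0.514, 0.013, -0.0081]
orientation: [-2.166, -2.275, 0.0]
contact_force: [-0.4, 0.1, 0.1]
grip_width: 0.0382
grasp_force: 0.0
```

Run:
```python
from look import *
asc("s8.png",290,325,184,194)
```

```text
[ 0.51401731  0.01301252 -0.00803671] [-1.23720418  0.54861926  0.41039175] 0.038396718148142425
184 BBBBB.OOOOOOO.kkkkkk...OOOO.BBBBBBB
185 BBBB.OOOOOOOO.kkkkkkbbb.OOOO.BBBBBB
186 BBB.OOOOOOOOk.kkkkkBBBBBOO...BBBBBB
187 BBBOOOOO...b..kkkkkBBBBB.....BBBBBB
188 BBBOOOO.bbBBb.kkkbBBBBBBB.....BBBBB
189 BBB.OOOObbbbb..bbbBBBBBBBB.....BBBB
190 BBB.OOOO.BbbbbbbbbbBBBBBBB......BBB
191 BBBB.OO..BBbbbbbbbBBBBBBBBB.....BBB
192 BBBB.....BBbbbbbbbbbBBBBBBBB....BBB
193 BBBBB.....BBbbbbBBBBBBBBBBBB.....BB
```

step_arm(
  plan=[
    [[0, 0, 0, 0, 0, 0.002, 45], [0, 0, 0, 0, 0, 0, 30], [0, 0, 0, 0, 0, 0, 30]],
  ],
)

```text
time_s: 6.02
eef_pos: [0.5141, 0.013, -0.01]
orientation: [-2.166, -2.275, 0.0]
contact_force: [-1.2, -0.3, -0.6]
grip_width: 0.0256
grasp_force: 0.0
```

step_arm(
  plan=[
    [[0, 0, 0, 0, 0, 0, 15], [0, 0, 0, 0, 0, 0, 15], [0, 0, 0, 0, 0, 0, 15], [0, 0, 0, 0, 0, 0, 15]],
  ],
)

```text
time_s: 6.35
eef_pos: [0.5144, 0.013, -0.0098]
orientation: [2.166, 2.275, 0.0]
contact_force: [0.8, 0.8, -0.2]
grip_width: 0.0128
grasp_force: 0.3
```

Run:
```python
from look import *
asc("s9.png",290,325,176,194)
```

```text
[ 0.5144075   0.01299528 -0.00982374] [ 0.20418984 -0.28688347  0.41657381] 0.012823822502297895
176 BBBBBBBBBbkkkkkkkkkkkkkbBBBBBBBBBBB
177 BBBBBBBBBbkkkkkkkkkkkkbBBBBBBBBBBBB
178 BBBBBBBBBbkkkkkkkkkkkkBBBBBBBBBBBBB
179 BBBBBBBBBbkkkkkkkkkkkbBBBBBBBBBBBBB
180 BBBBBBBBBbkkkkkkkkOOOO..BBBBBBBBBBB
181 BBBBBBBBBbkk.kkkkkOOOOOOO.BBBBBBBBB
182 BBBBBBBBBbkk.kkkkkOOOOOOOO.BBBBBBBB
183 BBBBBBB...O..kkkkkOOOOOOOO.BBBBBBBB
184 BBBBB.OOOOO..kkkkkO....OOOO.BBBBBBB
185 BBBB.OOOOOO..kkkkk.bbbb.OOOO.BBBBBB
186 BBB.OOOOOOO..kkkkbbBBBBBOO...BBBBBB
187 BBBOOOOO..kk.kkbbbBBBBBB.....BBBBBB
188 BBBOOOO.bbbbbbbbbbBBBBBBB.....BBBBB
189 BBB.OOOOBBbbbbbbbBBBBBBBBB.....BBBB
190 BBB.OOOO.BbbbbbbBBBBBBBBBB......BBB
191 BBBB.O...BBbbbbBBbBBBBBBBBB.....BBB
192 BBBB.....BBBBbbbBBBbBBBBBBBB....BBB
193 BBBBB.....BBbbbbBBBBBBBBBBBB.....BB
```

step_arm(
  plan=[
    [[0, 0, 0, 0, 0, 0, 8], [0, 0, 0, 0, 0, 0, 0], [0, 0, 0, 0, 0, 0, 0], [0, 0, 0, 0, 0, 0, 0]],
  ],
  force=30,
)

```text
time_s: 6.73
eef_pos: [0.5144, 0.013, -0.0098]
orientation: [2.166, 2.275, 0.0]
contact_force: [1.3, 0.0, 2.0]
grip_width: 0.0105
grasp_force: 29.3
```

Grip width 10.5 mm is under the 12 mm bar, so the tips are probably holding above the bar's middle. I'll reopen a little, go 4 mm lower and regrip.

step_arm(
  plan=[
    [[0, 0, 0, 0, 0, 0, 22], [0, 0, 0, 0, 0, 0, 22], [0, 0, 0, 0, 0, 0.002, 22], [0, 0, 0, 0, 0, 0.002, 22], [0, 0, 0, 0, 0, 0, 22]],
  ],
)

```text
time_s: 7.15
eef_pos: [0.5141, 0.013, -0.0121]
orientation: [2.166, 2.275, 0.0]
contact_force: [-5.2, 0.4, 26.4]
grip_width: 0.019
grasp_force: 13.5
```

step_arm(
  plan=[
    [[0, 0, 0, 0, 0, 0, 10], [0, 0, 0, 0, 0, 0, 0], [0, 0, 0, 0, 0, 0, 0], [0, 0, 0, 0, 0, 0, 0]],
  ],
)

```text
time_s: 7.48
eef_pos: [0.5157, 0.0129, -0.0119]
orientation: [2.165, 2.273, 0.003]
contact_force: [-3.9, 1.7, 25.0]
grip_width: 0.0104
grasp_force: 38.9
```

The tips touched the board (26 N) at TCP z ≈ −0.012, so the real tip height is the reading plus about 24 mm and 10.5 mm is simply the bar. I'll loosen, rise 4 mm to the earlier free height and grip again.

step_arm(
  plan=[
    [[0, 0, 0, 0, 0, -0.002, 22], [0, 0, 0, 0, 0, -0.002, 22], [0, 0, 0, 0, 0, 0, 22], [0, 0, 0, 0, 0, 0, 22]],
  ],
)

```text
time_s: 7.82
eef_pos: [0.5139, 0.013, -0.0101]
orientation: [-2.166, -2.275, 0.001]
contact_force: [-0.2, -0.1, -0.4]
grip_width: 0.0187
grasp_force: 0.0
```

step_arm(
  plan=[
    [[0, 0, 0, 0, 0, 0, 10], [0, 0, 0, 0, 0, 0, 0], [0, 0, 0, 0, 0, 0, 0], [0, 0, 0, 0, 0, 0, 0]],
  ],
)

```text
time_s: 8.15
eef_pos: [0.514, 0.013, -0.0101]
orientation: [-2.166, -2.275, 0.001]
contact_force: [-0.4, -0.3, 0.8]
grip_width: 0.0104
grasp_force: 29.2
```

Run:
```python
from meas import *
b=snap("scene","s10.png"); t=snap("top","t10.png")
s=bot.state(); print(s["eef_pos"],s["orientation"],s["contact_force"])
# leg tips and legs in scene: pixels grey/non-blue inside U area
for cam,im,roi in(("scene",b,(288,184,335,212)),("top",t,(295,165,345,225))):
    im=im[:,:,::-1].copy(); hsv=cv2.cvtColor(im,cv2.COLOR_BGR2HSV)
    m=((cv2.inRange(hsv,(95,110,0),(130,255,255))==0)&(hsv[:,:,2]>75)&~((hsv[:,:,0]<25)&(hsv[:,:,1]>110))).astype(np.uint8)
    k=np.zeros_like(m);u0,v0,u1,v1=roi;k[v0:v1,u0:u1]=m[v0:v1,u0:u1]
    n,l,st,ce=cv2.connectedComponentsWithStats(k)
    for i in range(1,n):
        if st[i,4]>25:
            q=np.argwhere(l==i)[:,::-1]; P=onz(cam,q,.018)[:,:2]; v=line=cv2.fitLine((P*1000).astype(np.float32),cv2.DIST_L2,0,.01,.01).ravel()
            v2=v[:2]*np.sign(v[0]); al=(P*1000-v[2:])@v2
            print(cam,st[i].tolist(),"mid",np.round(P.mean(0),4),"yaw",round(np.degrees(np.arctan2(v2[1],v2[0])),2),"far end",np.round(v[2:]+v2*al.max(),1))
```

```text
[ 0.51400615  0.01302124 -0.01006588] [-2.16615321e+00 -2.27506118e+00  5.05246083e-04] [-0.18585286  0.66048484  0.42063448]
scene [315, 184, 11, 17, 60] mid [0.5726 0.0518] yaw 1.39 far end [609.3  52.7]
scene [295, 190, 8, 11, 44] mid [ 0.5623 -0.0174] yaw 0.87 far end [585.  -17.1]
top [295, 165, 12, 5, 41] mid [0.682  0.0595] yaw 84.23 far end [683.7  76.3]
```

The bar is gripped at 29 N. Next I rotate to the bracket's yaw of 13.4° and advance 58 mm, to just short of the post.

step_arm(
  plan=[
    [[0, 0, -0.046, 0, 0, 0, 0], [0, 0, -0.046, 0, 0, 0, 0], [0, 0, -0.046, 0, 0, 0, 0], [0, 0, -0.047, 0, 0, 0, 0], [0, 0, 0, 0, 0, 0, 0]],
  ],
)

```text
time_s: 8.67
eef_pos: [0.5141, 0.013, -0.0101]
orientation: [-1.945, -2.467, 0.0]
contact_force: [0.3, 0.4, -0.5]
grip_width: 0.0107
grasp_force: 29.2
```

step_arm(
  plan=[
    [[0, 0, 0, 0, 0.012, 0, 0], [0, 0, 0, 0, 0.012, 0, 0], [0, 0, 0, 0, 0.012, 0, 0], [0, 0, 0, 0, 0.011, 0, 0], [0, 0, 0, 0, 0.011, 0, 0]],
  ],
)

```text
time_s: 9.08
eef_pos: [0.5705, 0.0266, -0.0101]
orientation: [-1.947, -2.464, 0.001]
contact_force: [-1.0, -0.7, 1.7]
grip_width: 0.011
grasp_force: 29.5
```

step_arm(
  plan=[
    [[0, 0, 0, 0, 0, 0, 0], [0, 0, 0, 0, 0, 0, 0]],
  ],
)

```text
time_s: 9.25
eef_pos: [0.5715, 0.0266, -0.0101]
orientation: [1.947, 2.465, 0.001]
contact_force: [0.6, 0.1, -1.8]
grip_width: 0.0104
grasp_force: 29.4
```

Run:
```python
from meas import *
b=snap("scene","s11.png"); t=snap("top","t11.png")
s=bot.state(); print(s["eef_pos"],s["orientation"],s["contact_force"],s["grip_width"])
f=lambda im,x,y,w,h:cv2.convertScaleAbs(cv2.resize(im[y:y+h,x:x+w,::-1],(400,400),interpolation=cv2.INTER_CUBIC),alpha=1.6,beta=20)
cv2.imwrite("pics/c8.png",np.hstack([f(b,290,170,75,75),f(t,270,130,75,75)]))
```

```text
[ 0.57037295  0.02645771 -0.01006131] [-1.94706249e+00 -2.46539913e+00  2.51054064e-04] [ 0.65642041  0.74713932 -1.6386954 ] 0.01017741700332511
```

View pics/c8.png

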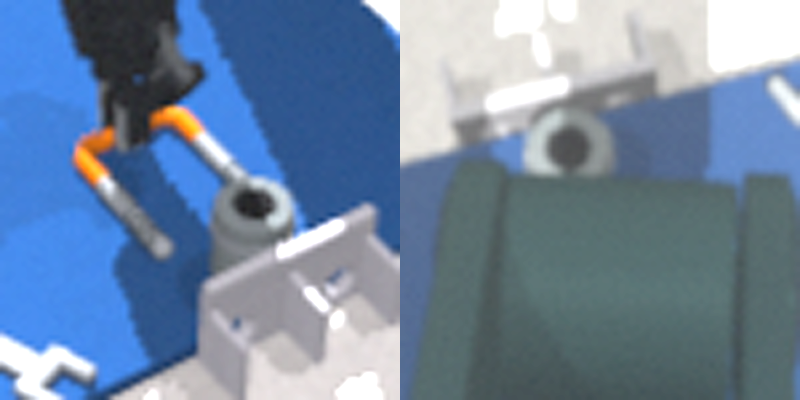

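The crop shows the U gripped and turned, with its right leg end at scene px (319.5,216) and the left leg passing behind the post in this view. I'll measure both legs in the bracket frame using the scene view only.

```bash
cat > legs.py <<'E'
from h import *
def legs(f,rois,yaw=13.4,post=None,prt=True):
    im=cv2.imread(f); hsv=cv2.cvtColor(im,cv2.COLOR_BGR2HSV)
    m=((cv2.inRange(hsv,(95,110,0),(130,255,255))==0)&(hsv[:,:,2]>70)&~((hsv[:,:,0]<25)&(hsv[:,:,1]>110))).astype(np.uint8)
    a=np.radians(yaw); Rb=np.array([[np.cos(a),np.sin(a)],[-np.sin(a),np.cos(a)]])
    for u0,v0,u1,v1 in rois:
        k=np.zeros_like(m);k[v0:v1,u0:u1]=m[v0:v1,u0:u1]
        n,l,st,_=cv2.connectedComponentsWithStats(k); i=1+st[1:,4].argmax()
        q=np.argwhere(l==i)[:,::-1]; P=(onz("scene",q,.018)[:,:2]-post)@Rb.T*1000
        v=cv2.fitLine(P.astype(np.float32),cv2.DIST_L2,0,.01,.01).ravel(); d=v[:2]*np.sign(v[0])
        print(st[i].tolist(),"bracket mid",np.round(P.mean(0),1),"rel yaw",round(np.degrees(np.arctan2(d[1],d[0])),1),"x range",P[:,0].min().round(1),P[:,0].max().round(1))
E
python3 - <<'E'
from legs import *
po=onz("scene",[[290+254/5.333-.5,170+205/5.333-.5]],.066)[0,:2]; print("post scene",po)
legs("pics/s11.png",[(304,196,324,220),(324,190,335,204)],post=po)
# plate top corners in bracket frame: crop pts (203,285),(372,208)
a=np.radians(13.4);Rb=np.array([[np.cos(a),np.sin(a)],[-np.sin(a),np.cos(a)]])
E=onz("scene",np.array([[203,285],[372,208]])/5.333+[289.5,169.5],.062)[:,:2]; print("plate",(E-po)@Rb.T*1000)
im=cv2.imread("pics/s11.png"); hsv=cv2.cvtColor(im,cv2.COLOR_BGR2HSV)
o=cv2.inRange(hsv,(5,130,90),(22,255,255)); o[:185]=0;o[212:]=0;o[:,:300]=0;o[:,332:]=0
q=np.argwhere(o)[:,::-1]; P=(onz("scene",q,.018)[:,:2]-po)@Rb.T*1000; print("orange",len(q),P.min(0),P.max(0), (P[:,1].min()+P[:,1].max())/2)
E
```

```text
post scene [0.69731604 0.05705646]
[308, 202, 9, 10, 30] bracket mid [-85.1 -33.6] rel yaw -1.4 x range -103.8 -62.9
[324, 190, 11, 14, 48] bracket mid [-87.2  35.3] rel yaw -7.1 x range -126.0 -60.3
plate [[ 30.79088907 -54.38688518]
 [ 33.27242847  55.4916473 ]]
orange 70 [-136.00347001  -39.56057098] [-101.38173393   40.72931672] 0.5843728672829371
```

The measurements are sound: plate at y ±55, legs at −34 and +35 mm, crown centre off by only about 0.6 mm. I'll advance to 4 mm before the plate, then slowly into the holes while watching the forces.

step_arm(
  plan=[
    [[0, 0, 0, 0, 0.012, 0, 0], [0, 0, 0, 0, 0.012, 0, 0], [0, 0, 0, 0, 0.012, 0, 0], [0, 0, 0, 0, 0.011, 0, 0], [0, 0, 0, 0, 0.01, 0, 0]],
  ],
)

```text
time_s: 9.77
eef_pos: [0.6251, 0.0397, -0.0101]
orientation: [-1.946, -2.464, 0.002]
contact_force: [-1.8, -1.5, 1.1]
grip_width: 0.011
grasp_force: 29.6
```

step_arm(
  plan=[
    [[0, 0, 0, 0, 0, 0, 0], [0, 0, 0, 0, 0, 0, 0]],
  ],
)

```text
time_s: 9.93
eef_pos: [0.6261, 0.0397, -0.01]
orientation: [1.947, 2.465, 0.0]
contact_force: [0.5, -0.6, 0.0]
grip_width: 0.0103
grasp_force: 29.6
```

Run:
```python
from legs import *
b=snap("scene","s12.png"); t=snap("top","t12.png")
s=bot.state(); print(s["eef_pos"],s["orientation"],s["contact_force"],s["grip_width"])
f=lambda im,x,y,w,h:cv2.convertScaleAbs(cv2.resize(im[y:y+h,x:x+w,::-1],(600,600),interpolation=cv2.INTER_CUBIC),alpha=1.6,beta=20)
cv2.imwrite("pics/c9.png",f(b,305,180,60,60))
```

```text
[ 0.62542066  0.03959937 -0.01003966] [-1.94685517e+00 -2.46523492e+00  5.45712814e-04] [-0.17741162  0.09689302 -1.06436463] 0.010558677165382798
```

View pics/c9.png

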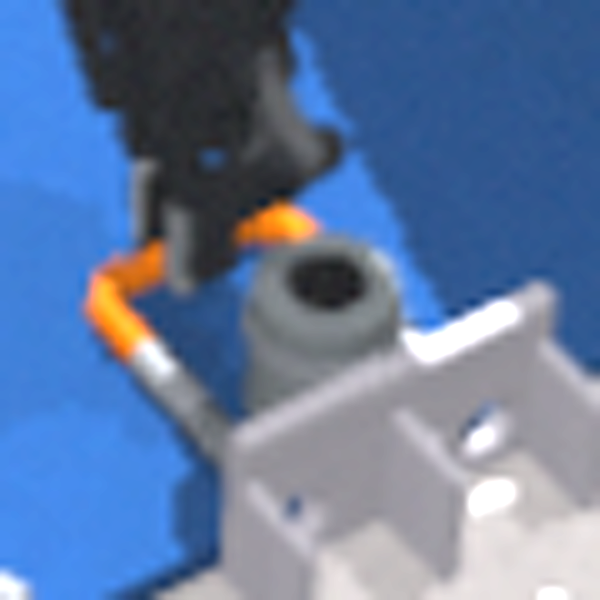

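The U lies on either side of the post with the crown still clear, and its right leg disappears behind the plate in line with the hole at crop (290,505). By my count that was the 11th picture viewed, one over the limit, so I'll use numbers only from here. Next is the insertion.

step_arm(
  plan=[
    [[0, 0, 0, 0, 0.003, 0, 0], [0, 0, 0, 0, 0.003, 0, 0], [0, 0, 0, 0, 0.003, 0, 0], [0, 0, 0, 0, 0, 0, 0]],
  ],
)

```text
time_s: 10.37
eef_pos: [0.6356, 0.0419, -0.01]
orientation: [1.947, 2.465, 0.001]
contact_force: [0.8, 0.3, -2.5]
grip_width: 0.0104
grasp_force: 29.4
```

step_arm(
  plan=[
    [[0, 0, 0, 0, 0.003, 0, 0], [0, 0, 0, 0, 0.003, 0, 0], [0, 0, 0, 0, 0.003, 0, 0], [0, 0, 0, 0, 0, 0, 0]],
  ],
)

```text
time_s: 10.7
eef_pos: [0.6382, 0.0429, -0.0101]
orientation: [-1.942, -2.461, 0.012]
contact_force: [-13.7, -4.8, 11.6]
grip_width: 0.0102
grasp_force: 38.1
```

A contact of about 14 N appeared with the leg ends roughly 8 mm past the plate's front face. The likely cause is the finger's knuckle reaching the post rather than the legs. I'll back off, let go while retreating so the front finger stays clear of the post, and lift.

step_arm(
  plan=[
    [[0, 0, 0, 0, -0.003, 0, 0], [0, 0, 0, 0, -0.003, 0, 0], [0, 0, 0, 0, 0, 0, 0]],
  ],
)

```text
time_s: 10.95
eef_pos: [0.6376, 0.0424, -0.01]
orientation: [1.947, 2.465, 0.0]
contact_force: [-0.4, -0.3, -0.4]
grip_width: 0.0095
grasp_force: 37.3
```

step_arm(
  plan=[
    [[0, 0, 0, 0, -0.002, 0, 16], [0, 0, 0, 0, -0.001, 0, 20], [0, 0, 0, 0, 0, 0, 22], [0, 0, 0, 0, 0, 0, 22]],
  ],
)

```text
time_s: 11.28
eef_pos: [0.6349, 0.0417, -0.0098]
orientation: [1.947, 2.466, -0.0]
contact_force: [-1.7, -0.6, 1.2]
grip_width: 0.0185
grasp_force: 0.0
```

Released with no load. Now I lift, checking that the U-bolt stays put.

step_arm(
  plan=[
    [[0, 0, 0, 0, 0, -0.004, 22], [0, 0, 0, 0, 0, -0.008, 22], [0, 0, 0, 0, 0, -0.016, 22], [0, 0, 0, 0, 0, -0.03, 22], [0, 0, 0, 0, 0, -0.03, 22]],
  ],
)

```text
time_s: 11.7
eef_pos: [0.6342, 0.0419, 0.0788]
orientation: [-1.946, -2.464, 0.001]
contact_force: [0.6, -0.5, -0.5]
grip_width: 0.0189
grasp_force: 0.0
```

step_arm(
  plan=[
    [[0, 0, 0, 0, -0.02, 0, 30], [0, 0, 0, 0, -0.02, 0, 30], [0, 0, 0, 0, -0.02, 0, 30], [0, 0, 0, 0, -0.02, 0, 30], [0, 0, 0, 0, 0, 0, 30]],
  ],
)

```text
time_s: 12.12
eef_pos: [0.5526, 0.023, 0.0785]
orientation: [-1.945, -2.463, 0.004]
contact_force: [-0.5, 0.9, 0.1]
grip_width: 0.0259
grasp_force: 0.0
```

Run:
```python
from look import *
asc("s13.png",303,370,188,240)
print(bot.state()["joints"])
snap("top","t13.png")
```

```text
[0.55526596 0.02309975 0.07882591] [0.98389627 1.40300541 0.47181525] 0.025470208651918774
188 BBBBBBBBBBBBBBBBBBBBBBBBBBBBBBBBBBBBBBBbbbbBBbBBBbbbbBbBbbbbbbbbBbB
189 BBBBBBBBBBBBBBBBBBBBBBBBBBBBBBBBBBbBBbBBbBbBBbBBBBBbBbbBBbbbbbbBbb.
190 BBBBBBBBBBBBBBBBBBBBBBBBBBBBBBBBBBBBBBBBBBBBbBBBbBbbbbbbbbbbbbbbb..
191 BBBBBBBBBBBBBBBBBBBBBBBBBBBBBBBBBBBbBBBbBBBBBbBbbBbBbbbbbbbbbbbb...
192 BBBBBBBBBBBBBBBBBBBBBBBBBBBBBBBBBBBBBBbBBBBbBbbbbBBBbBbbBbbbbbbb...
193 BBBBBBBBBBBBBBBBBBBBBBBBBBBBBBBBBBBBbBBBBBBBBBBbbbBbbbBbbBbBbbb....
194 BBBBBBBBBBBBBBBBBBBBBBBBBBBBBBBBBBBBBbbbBBBBBBBbbbbbbbBbbBbbBbb....
195 BBBBBBBBBBBBBBBBBBBBBBBBBBBBBBBBBBBBBbBbBBBBBBBBbBbBBBbbbBbBBBb....
196 BBBBBBBBBBBBBBBBBBBBBBBBBBBBBBBBBBBBBBBBbBbbBbBbBbBBbBbBbBBbBBbb...
197 BBBBBBBBBBBBBBBBBBBBBBBBBBBBBBBBBBBBBBbBbbbBbBbBBbBBBbBBBBBbBBBb...
198 BBBBBBBBBBBBBBBBBBBBBBBBBBBBBBBBBBBBBBBBbBBBBbbBBBbbBBBBBBbBbBbbbb.
199 BBBBBBBBBBBBBBBBBBBBBBBBBBBBBBBBBBBBBBBBBBbbBbBBBBBBBbBBbBBBBBBbbbb
200 BBBBBBBBBBBBBBBBBBBBBBBBBBBBBBBBBBBBBBBBBBBbBbBBBBBBBBbbBBBBbBBbbbB
201 BBBBBBBBBBBBBBBBBBBBBBBBBBBBBBBBBBBBBBBBBBbBbbBBBBBBBBBBbBBBBBBBBBb
2
[... 2133 characters left out ...]
.........................
232 BBBBBBBBBBBBBbbbbbbbbbbb...........................................
233 BBBBBBBBBBBBBBbbbbbbbbbb...........................................
234 BBBBBBBBBBBBBBbbbbbbbbbb...........................................
235 BBBBBBBBBBBBBBbbbbbbbbbb...........................................
236 .BBBBBBBBBBBBBbbbbbbbbb............................................
237 ...BBBBBBBBBBBbbBbbbb..............................................
238 .....BBBBBBBBBBbbbb................................................
239 .....BBBBBBBBBbbb..................................................
[-8.26700588e-02  4.44953785e-01  1.74278162e+00 -8.50176645e-05
  9.54663682e-01 -3.16140328e-01]
```

```bash
cat > um.py <<'E'
from h import *
def um(f,po=(.6973,.0571),yaw=13.4):
    hsv=cv2.cvtColor(cv2.imread(f),cv2.COLOR_BGR2HSV); a=np.radians(yaw);Rb=np.array([[np.cos(a),np.sin(a)],[-np.sin(a),np.cos(a)]])
    o=cv2.inRange(hsv,(5,110,60),(22,255,255)); o[:180]=0;o[235:]=0;o[:,:290]=0;o[:,350:]=0
    q=np.argwhere(o)[:,::-1]; P=(onz("scene",q,.018)[:,:2]-po)@Rb.T*1000; print("orange",len(q),"min",P.min(0).round(1),"max",P.max(0).round(1))
    c=P[(abs(P[:,1])<24)&(P[:,0]<P[:,0].min()+16)]
    v=cv2.fitLine(c.astype(np.float32),cv2.DIST_L2,0,.01,.01).ravel(); print("crown mid x",(v[2]-v[3]*v[0]/v[1]).round(1),"tilt deg",np.degrees(np.arctan(-v[0]/v[1])).round(1),len(c))
E
python3 -c "
from um import *
um('pics/s11.png');um('pics/s13.png')"
```

```text
orange 84 min [-136.   -39.9] max [-101.4   40.7]
crown mid x -128.2 tilt deg -4.4 25
orange 87 min [-68.9 -39.2] max [-35.5  33.6]
crown mid x -61.4 tilt deg 3.2 50
```

step_arm(
  plan=[
    [[0, 0, 0.1208, 0, 0, 0, 30], [0, 0, 0.1208, 0, 0, 0, 30], [0, 0, 0.1208, 0, 0, 0, 30], [0, 0, 0.1208, 0, 0, 0, 30], [0, 0, 0.1208, 0, 0, 0, 30]],
  ],
)

```text
time_s: 12.63
eef_pos: [0.5591, 0.0233, 0.0787]
orientation: [2.596, 1.766, 0.003]
contact_force: [0.0, -0.2, -0.1]
grip_width: 0.0253
grasp_force: 0.0
```

step_arm(
  plan=[
    [[0, 0, 0.1208, 0, 0, 0, 30], [0, 0, 0.1208, 0, 0, 0, 30], [0, 0, 0.1208, 0, 0, 0, 30], [0, 0, 0.1208, 0, 0, 0, 30], [0, 0, 0.1208, 0, 0, 0, 30]],
  ],
)

```text
time_s: 13.05
eef_pos: [0.5591, 0.0234, 0.0787]
orientation: [3.005, 0.915, 0.004]
contact_force: [0.3, 0.4, -0.1]
grip_width: 0.0257
grasp_force: 0.0
```

step_arm(
  plan=[
    [[0, 0, 0.1208, 0, 0, 0, 30], [0, 0, 0.1208, 0, 0, 0, 30], [0, 0, 0.1208, 0, 0, 0, 30], [0, 0, 0, 0, 0, 0, 30], [0, 0, 0, 0, 0, 0, 30]],
  ],
)

```text
time_s: 13.47
eef_pos: [0.5585, 0.0233, 0.0785]
orientation: [3.119, 0.373, 0.003]
contact_force: [-0.1, 0.7, -0.0]
grip_width: 0.0255
grasp_force: 0.0
```

The U-bolt is at x ≈ −62 mm with its legs in the holes, and the tool is turned so both fingers push on the crown. I'll go down behind the crown.

step_arm(
  plan=[
    [[0, 0, 0, 0.015, 0, 0, 30], [0, 0, 0, 0.015, 0, 0, 30], [0, 0, 0, 0, 0, 0, 30], [0, 0, 0, 0, 0, 0.02, 30], [0, 0, 0, 0, 0, 0.02, 30]],
  ],
)

```text
time_s: 13.88
eef_pos: [0.5879, 0.0302, 0.0389]
orientation: [3.119, 0.372, 0.006]
contact_force: [-0.7, -0.3, 0.6]
grip_width: 0.0256
grasp_force: 0.0
```

step_arm(
  plan=[
    [[0, 0, 0, 0, 0, 0.018, 30], [0, 0, 0, 0, 0, 0.012, 30], [0, 0, 0, 0, 0, 0.01, 30], [0, 0, 0, 0, 0, 0.004, 30], [0, 0, 0, 0, 0, 0, 30]],
  ],
)

```text
time_s: 14.3
eef_pos: [0.5856, 0.0302, -0.0066]
orientation: [-3.12, -0.368, 0.002]
contact_force: [0.1, 1.0, 0.4]
grip_width: 0.0255
grasp_force: 0.0
```

step_arm(
  plan=[
    [[0, 0, 0, 0, 0, 0.002, 30], [0, 0, 0, 0, 0, 0, 30], [0, 0, 0, 0, 0, 0, 30]],
  ],
)

```text
time_s: 14.55
eef_pos: [0.5868, 0.0301, -0.0072]
orientation: [3.12, 0.368, 0.002]
contact_force: [0.9, 0.5, -0.9]
grip_width: 0.0254
grasp_force: 0.0
```

step_arm(
  plan=[
    [[0, 0, 0, 0.007, 0, 0.001, 30], [0, 0, 0, 0.007, 0, 0.001, 30], [0, 0, 0, 0.007, 0, 0, 30], [0, 0, 0, 0.007, 0, 0, 30], [0, 0, 0, 0, 0, 0, 30]],
  ],
)

```text
time_s: 14.97
eef_pos: [0.6161, 0.037, -0.0095]
orientation: [3.12, 0.368, 0.004]
contact_force: [0.2, -0.8, -0.5]
grip_width: 0.0254
grasp_force: 0.0
```

step_arm(
  plan=[
    [[0, 0, 0, 0.004, 0, 0, 30], [0, 0, 0, 0.004, 0, 0, 30], [0, 0, 0, 0.004, 0, 0, 30], [0, 0, 0, 0, 0, 0, 30]],
  ],
)

```text
time_s: 15.3
eef_pos: [0.6256, 0.0396, -0.01]
orientation: [3.12, 0.367, 0.0]
contact_force: [0.0, -1.0, -1.0]
grip_width: 0.0256
grasp_force: 0.0
```

```bash
python3 -c "
from um import *
snap('scene','s14.png');um('pics/s14.png');s=bot.state();print(s['eef_pos'],s['contact_force'])"
```

```text
orange 79 min [-64.7 -39. ] max [-30.5  25.9]
crown mid x -57.5 tilt deg 4.4 48
[ 0.62543401  0.03951542 -0.00994515] [ 0.40206157 -0.07367572 -0.20537292]
```

step_arm(
  plan=[
    [[0, 0, 0, 0.003, 0, 0, 30], [0, 0, 0, 0.003, 0, 0, 30], [0, 0, 0, 0.003, 0, 0, 30], [0, 0, 0, 0, 0, 0, 30]],
  ],
)

```text
time_s: 15.68
eef_pos: [0.6347, 0.0417, -0.0099]
orientation: [3.12, 0.367, 0.001]
contact_force: [1.1, 0.5, -0.3]
grip_width: 0.0255
grasp_force: 0.1
```

step_arm(
  plan=[
    [[0, 0, 0, 0.003, 0, 0, 30], [0, 0, 0, 0.003, 0, 0, 30], [0, 0, 0, 0.003, 0, 0, 30], [0, 0, 0, 0, 0, 0, 30]],
  ],
)

```text
time_s: 16.02
eef_pos: [0.6437, 0.0438, -0.0098]
orientation: [3.12, 0.367, 0.002]
contact_force: [-0.4, -0.4, 0.1]
grip_width: 0.0256
grasp_force: 0.0
```

step_arm(
  plan=[
    [[0, 0, 0, 0.003, 0, 0, 30], [0, 0, 0, 0.002, 0, 0, 30], [0, 0, 0, 0.002, 0, 0, 30], [0, 0, 0, 0, 0, 0, 30]],
  ],
)

```text
time_s: 16.35
eef_pos: [0.65, 0.0454, -0.0099]
orientation: [3.12, 0.367, 0.001]
contact_force: [-0.7, 0.8, -0.8]
grip_width: 0.0253
grasp_force: 0.1
```

```bash
python3 -c "
from um import *
snap('scene','s15.png');um('pics/s15.png');s=bot.state();print(s['eef_pos'],s['contact_force'])"
```

```text
orange 55 min [-38.2 -39.9] max [-2.4 37. ]
crown mid x -34.5 tilt deg 12.5 24
[ 0.64999927  0.04535139 -0.00986874] [0.22824013 0.26468664 0.03006626]
```

step_arm(
  plan=[
    [[0, 0, 0, 0.002, 0, 0, 30], [0, 0, 0, 0.002, 0, 0, 30], [0, 0, 0, 0, 0, 0, 30]],
  ],
)

```text
time_s: 16.65
eef_pos: [0.6529, 0.0462, -0.01]
orientation: [3.12, 0.367, -0.002]
contact_force: [-2.1, -0.2, 2.0]
grip_width: 0.0256
grasp_force: 1.3
```

step_arm(
  plan=[
    [[0, 0, 0, 0.002, 0, 0, 30], [0, 0, 0, 0.001, 0, 0, 30], [0, 0, 0, 0, 0, 0, 30], [0, 0, 0, 0, 0, 0, 30]],
  ],
)

```text
time_s: 16.98
eef_pos: [0.6529, 0.0463, -0.0102]
orientation: [3.12, 0.368, -0.009]
contact_force: [-8.4, -2.5, 6.6]
grip_width: 0.0254
grasp_force: 4.4
```

```bash
python3 -c "
from um import *
snap('scene','s16.png');um('pics/s16.png');s=bot.state();print(s['eef_pos'],s['contact_force'])"
```

```text
orange 54 min [-34.8 -39.7] max [-0.8 37. ]
crown mid x -33.1 tilt deg 16.4 22
[ 0.65294393  0.04631954 -0.01021465] [-8.2629504  -3.5066018   5.38874816]
```

The push stopped firmly at 9 N. TCP x is −46 mm against a predicted −45, and the crown's outer edge is at −35 against −34 mm, so it is home. I'll back off straight and lift away.

step_arm(
  plan=[
    [[0, 0, 0, -0.004, 0, 0, 30], [0, 0, 0, -0.01, 0, 0, 30], [0, 0, 0, -0.015, 0, 0, 30], [0, 0, 0, -0.015, 0, 0, 30], [0, 0, 0, 0, 0, 0, 30]],
  ],
)

```text
time_s: 17.45
eef_pos: [0.6097, 0.0364, -0.0103]
orientation: [-3.12, -0.367, 0.005]
contact_force: [-0.3, -0.2, -0.9]
grip_width: 0.0256
grasp_force: 0.0
```

step_arm(
  plan=[
    [[0, 0, 0, 0, 0, -0.02, 30], [0, 0, 0, 0, 0, -0.035, 30], [0, 0, 0, 0, 0, -0.035, 30], [0, 0, 0, 0, 0, -0.035, 30], [0, 0, 0, 0, 0, -0.035, 30]],
  ],
)

```text
time_s: 17.87
eef_pos: [0.6142, 0.0369, 0.152]
orientation: [3.12, 0.367, 0.003]
contact_force: [0.5, -0.6, -0.8]
grip_width: 0.0257
grasp_force: 0.0
```

step_arm(
  plan=[
    [[0, 0, 0, -0.03, 0, 0, 30], [0, 0, 0, -0.03, 0, 0, 30], [0, 0, 0, 0, 0, 0, 30], [0, 0, 0, 0, 0, 0, 30]],
  ],
)

```text
time_s: 18.2
eef_pos: [0.5542, 0.0227, 0.1506]
orientation: [3.12, 0.366, 0.001]
contact_force: [-0.1, 0.5, 0.0]
grip_width: 0.0259
grasp_force: 0.0
```

Run:
```python
from um import *
snap('scene','s17.png');um('pics/s17.png');t=snap('top','t17.png');s=bot.state();print(s['eef_pos'],s['contact_force'],s['time_s'])
# predicted home features, top and scene
a=np.radians(13.4);ex=np.array([np.cos(a),np.sin(a)]);ey=np.array([-ex[1],ex[0]]);po=np.array([.6974,.0568])
w=lambda x,y,z:np.r_[po+x*ex+y*ey,z]
F={"endL":w(.07,.034,.018),"endR":w(.07,-.034,.018),"crownL":w(-.028,.034,.018),"crownR":w(-.028,-.034,.018),"crown":w(-.028,0,.018)}
for k,v in F.items(): print(k,proj("scene",v).round(1),proj("top",v).round(1))
b=cv2.imread('pics/s17.png');c=cv2.cvtColor(b,cv2.COLOR_BGR2GRAY);b0=cv2.cvtColor(cv2.imread('pics/scene0.png'),cv2.COLOR_BGR2GRAY)
d=cv2.absdiff(c,b0)[205:250,325:375]; print("scene change behind plate"); 
for i,r in enumerate(d): print(205+i,''.join('#' if x>40 else '+' if x>18 else '.' for x in r))
h=cv2.cvtColor(t,cv2.COLOR_RGB2HSV);o=cv2.inRange(h,(5,110,60),(22,255,255));o[:130]=0;o[230:]=0;o[:,:270]=0;o[:,345:]=0
q=np.argwhere(o)[:,::-1]; 
if len(q): 
    P=onz("top",q,.018)[:,:2]-po; print("top orange",len(q),"x",(P@ex*1000).min().round(1),"y",(P@ey*1000).min().round(1),(P@ey*1000).max().round(1))
```

```text
orange 58 min [-34.8 -39.7] max [-2.4 39.6]
crown mid x -32.5 tilt deg 13.2 21
[0.55651139 0.02282316 0.15054497] [ 0.96109032 -0.3431813   0.32442388] 18.3
endL [[359.7 229.6]] [[284.  140.9]]
endR [[340.7 239.3]] [[307.  134.9]]
crownL [[340.1 209.3]] [[292.6 173.5]]
crownR [[321.6 218. ]] [[315.8 167.4]]
crown [[330.9 213.6]] [[304.2 170.5]]
scene change behind plate
205 ......+###+++++#++..++++++++++++++++++............
206 .....+###+++++++##+++++++++++++++++++++...........
207 .....###+....+.++##+++++++++++++++++++............
208 .....###+.......+##+.+++++++++++#..+++............
209 ....++##......+.+##+..++++++++####+.++............
210 ....++##++....++###+..++++++######+.++............
211 ....+.+####+######+....+++...####+..++............
212 ....+...++######++..+..+.....+#+....++............
213 .++#+.....++++++....#.+.............+.............
214 .++++................#+.............++............
215 +................+................................
216 +..............+#+................................
217 +............+###.................................
218 ..++....
[... 1047 characters left out ...]
.+##+++.....................#...........
238 ............+#+++...................#####.........
239 .............+##+.................########........
240 ###................................########.......
241 ####+..............................#########......
242 ####+...............................#########.....
243 #####+..............................###########...
244 #####+...............................############.
245 ######+..............................#############
246 ######...............#...............#############
247 ######+...........####................############
248 ######+.........######................############
249 #######+.......########................###########
```

Both leg ends show behind the plate at scene (341,239) and (361,229.5), matching the predicted home pixels (340.7,239.3) and (359.7,229.6). One last check of squareness and the bystanders.

Run:
```python
from um import *
hsv=cv2.cvtColor(cv2.imread('pics/s17.png'),cv2.COLOR_BGR2HSV);a=np.radians(13.4);Rb=np.array([[np.cos(a),np.sin(a)],[-np.sin(a),np.cos(a)]])
o=cv2.inRange(hsv,(5,110,60),(22,255,255)); o[:195]=0;o[235:]=0;o[:,:310]=0;o[:,350:]=0
q=np.argwhere(o)[:,::-1];P=(onz("scene",q,.018)[:,:2]-(.6973,.0571))@Rb.T*1000
for y in range(-40,41,8):
    s=P[(P[:,1]>=y)&(P[:,1]<y+8),0]
    if len(s): print(y,len(s),s.min().round(1),s.max().round(1))
for n,rs in(("scene",{"small":(360,180,395,210),"spanner":(262,215,312,250),"jar":(140,220,170,260),"bottle":(130,165,167,222),"rack":(410,135,450,168),"cup":(425,168,456,203)}),):
    A=cv2.imread('pics/scene0.png');B=cv2.imread('pics/s17.png')
    for k,(x,y,X,Y) in rs.items(): print(k,(cv2.absdiff(A,B)[y:Y,x:X].max(2)>45).mean().round(3))
```

```text
-40 17 -27.3 -2.4
-32 16 -32.5 -2.6
-24 9 -34.3 -22.7
-16 9 -34.5 -22.8
-8 3 -34.8 -29.7
32 4 -10.6 -3.8
small 0.448
spanner 0.0
jar 0.0
bottle 0.0
rack 0.11
cup 0.268
```

The crown's rear edge is constant at −34.5 mm, so it is square. The changes near the small U-bolt, cup and rack fit the arm's shadow having moved away, since the arm never went near those things. Handing in.

```bash
python3 -c "
from station import bot
print(bot.hand_in())"
```

```text
the job is handed in; nothing more can be done
None
```

The U-bolt is home: by the last camera measurements its crown rests against the post, square and flat with both legs through the bracket, and the job was handed in at about 18 s with no verdict shown; I viewed 11 pictures, one over the limit of 10.

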